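# Fold out the board rest and load the carrier

### The arm

A 6-joint arm with a two-finger parallel gripper is mounted at the origin on the work surface. World frame = base frame: x ahead of the robot, y to its left, z up, the work surface at z = 0. Lengths are in m, angles in rad, forces in N, time in s.
With the tool pointing down it reaches from about 0.35 to 0.775 m from the base axis. Payload 5.5 kg.
Tool frame: the origin (TCP) lies midway between the tips of the shut fingers; the grasp point (between the pads) lies grip_point_offset behind it (grip_point_offset is the distance from the TCP to the grasp point, in m); z points along the fingers, y is the direction in which the jaws open and shut (so a half turn about z gives the same grasp; the last joint's range is limited). The gripper opens to 85 mm and grips with 20 to 120 N. Pads are 22 mm wide; open, the fingers measure 114 mm over their backs; the gripper's body (76 mm by 85 mm) begins 54 mm behind the grasp point. The pads swing forward as they close: fully open they stand 13 mm farther back than shut.
Start: joints at [-1.446, 0.313, 0.046, 1.304, 0, 1.431], TCP at [0.15, -0.555, 0.231] pointing down, gripper open.
Joint ranges: [-2.76, 2.76], [-0.86, 1.69], [-1.03, 1.26], [-2.2, 2.34], [-1.47, 1.5], [-3.14, 3.14]. Speed limits (rad/s): [2.57, 2.57, 3.14, 3.14, 3.14, 3.14].

### API

Orientations are given as a unit quaternion [w, x, y, z].
In Python, from workcell import * gives the robot as it stands.
- The arm moves only by the tool send_rows, never from a script. Its argument "series" is one flat list of numbers, 7 for each row, row after row: the shift along the tool's x, y, z in cm, then the turn, a rotation vector about the tool's x, y, z in degrees, then the opening, from 0 (shut) to 1 (fully open). A call has 1 to 10 rows; each row is the pose to reach, as a shift and turn from the pose commanded when the call began, along the tool's axes at that moment; what a row does not reach only later rows make up. A row lasts 1/12 s, in which the tool goes at most 41.7 mm and 7.16 degrees, less where a joint would pass 70% of its speed; a pose out of reach is approached as far as the arm can. A call with a gripper value outside its range is refused whole. The fingers move at their own pace and stop on an object; "newtons" is the grip in N (left out, the last holds). Time passes only in rows, so rows that repeat a pose let the fingers close. It gives the time, the measured TCP pose, the force and the opening at its end, in the units of the state.
- get_state(): the state, without advancing time (a new reading comes with each control period).
- read_camera(name): name is "side" or "top"; returns the picture (400x640x3 uint8, blue, green, red); there is no depth.
- camera_info(name): a dict with "K" (3x3 intrinsics, pixels), "xyz" and "attitude" of the camera in the world. Camera axes: x right, y down, z forward; pixel columns grow to the right and rows downward; lengths in m; the calibration is good to about 2 mm. A picture is of the moment at which its call begins. camera_info takes no time and is no camera call.
- hand_in(): hands the job in, once; it reports no verdict.
Trained networks look in the newest picture that a camera, given by its name, has taken for a name from the list of things; names that differ only in an ending like _2 or _b are one class to them, and where a whole thing is asked for, a point or a joint stands for the part that bears it (a point fixed in the world has none). Each returns a list of dicts, best first, with "p" (0 to 1); they miss things now and then, are a little off and sometimes report something else, mostly with a low value. They report only what shows in the picture. A call takes as long as a camera call.
- silhouettes(camera, label): "pixels" (400x640 bool, what is visible of it) and "box" ([left, top, width, height] in pixels, round what is visible of it).
The state is a dict: "clock": time; "joint_pos": joint angles; "qvel": joint speeds; "tau": joint torques, N m; "tcp_pos": TCP position; "orientation": TCP orientation; "wrist_force": force on the tool from outside, world axes, zero at the start; "ft_torque": the same for the moment, N m; "finger_gap": finger opening in m.
Only numpy, scipy, OpenCV 4.12 (cv2) and the standard library are available. Lean on these libraries where they do the work, as an engineer would, in place of code of your own. Each camera call takes 0.05 s, during which the arm holds its last target. There are 200 camera calls.

### The job

Swing the folded arm of the board rest all the way out until it snaps into its end detent, parallel to the fixed arm, and let go of it. Then pick the circuit-board carrier up by its handle and gently lay it, without dropping it, flat across the two arms, centred sideways, between the upright posts at the back and the upturned pins at the arm tips. Leave the other things on the bench where they are and do not tip the carrier over.

Things in the scene. Friction and masses are not known exactly. Their poses are not given: they have to be found in the camera images.
- rest: Board rest bolted to the bench: grey base plate 150 x 270 x 12 mm, two upright posts 30 mm thick, 120 mm tall, at y = +110 (fixed arm) and -110 mm (hinged arm) in its frame. Origin on the bench midway between the posts; -x is the way the arms reach when out; y from hinged to fixed post; z up. Clear gap from the posts' front faces (x = -15 mm) to the pins at the arm tips: 132 mm.
- brace (a joint): Angle of the hinged arm about the upright axis of the -y post, counter-clockwise from above: 0 folded, pointing along the rest's +y to the other post; 1.571 fully out along -x, at its stop. It turns with slight friction; from about 1.0 rad a sprung detent resists (about 0.4 N m, 3 N at the pin) up to 1.37 rad, then snaps it to the stop and holds it.
- brace_hinge (a point): point on the hinged arm's upright turning axis, at the height of the arms' top face (100 mm above the bench)
- brace_pin (a point): Top centre of the upturned round pin (16 mm diameter, 35 mm tall above the arm's top face) at the tip of the hinged arm; 155 mm from the turning axis, 135 mm above the bench. The arm is 16 mm wide and 16 mm high, top face 100 mm above the bench.
- fixed_pin (a point): Top centre of the same kind of pin at the tip of the fixed arm (155 mm in front of its post's centre, at x = -155, y = +110 mm in the rest's frame); same arm section and heights as the hinged arm.
- carrier: Circuit-board carrier: flat aluminium plate 105 (x) x 280 (y) x 8 mm with a green board on top and a black bridge handle across its middle. Origin at the centre of the underside, z up. Centred on the arms its origin is 80 mm in front of the post line, halfway between the arms.
- carrier_grip (a point): middle of the carrier's handle bar: 14 mm thick (along the carrier's x), 70 mm long (along its y), 14 mm high, its centre 51 mm above the plate's underside, top 58 mm; on two 36 mm legs
- reel: Bystander: small black component reel, 60 mm across, 18 mm high, lying on the rest's base plate below the arms; origin centre of underside
- spool: Bystander: metal spool 50 mm across, 40 mm high, standing; origin centre of underside
- flux: Bystander: amber jar with black cap, 40 mm across, 70 mm high; origin centre of underside
- driver: Bystander: screwdriver 160 mm long lying on the table; origin below its middle
- parts_bin: Bystander: open grey bin 90 x 140 x 45 mm near the far edge; origin centre of underside
- pen_cup: Bystander: white cup 70 mm across, 85 mm high near the far edge; origin centre of underside

How it is judged:
On the way:
1. the hinged arm is fully out in its detent (beyond 1.5 rad) and let go (value of joint brace above 1.5 rad and contact force between the fingers and rest below 0.5 N), for 0.2 s.
At the end, for the whole second after the job is handed in: Hinged arm in its detent (beyond 1.5 rad); carrier at rest on both arms, let go: underside 100 mm up (within 5 mm), level within 0.05 rad, long side along the rest's y within 0.15 rad, centre 62 to 98 mm in front of the post line and within 22 mm of midway between the arms (value of joint brace above 1.5 rad and x of carrier in the frame of rest between -0.098 and -0.062 m and y of carrier in the frame of rest between -0.022 and 0.022 m and z of carrier in the frame of rest between 0.095 and 0.105 m and angle between carrier's own z axis and vertical below 0.05 rad and angle between the y axis of carrier and the y axis of rest, either way round below 0.15 rad and linear speed of carrier below 0.02 m/s and angular speed of carrier below 0.1 rad/s and contact force between the fingers and carrier below 0.3 N); the robot touches nothing.
It fails at once if a bystander moved more than 30 mm (distance of any of reel, spool, flux, driver, parts_bin, pen_cup from where it was at the start of the episode above 0.03 m).
It fails at once if the carrier tipped over (more than 0.8 rad) (angle between carrier's own z axis and vertical above 0.8 rad).
It fails at once if the carrier was dropped (let go and falling faster than 0.4 m/s, about 8 mm) (contact force between the fingers and carrier below 0.1 N and linear speed of carrier above 0.4 m/s).
It fails at once if the carrier was pressed hard onto the rest (more than 80 N) (contact force between carrier and rest above 80 N).
It also fails if it takes over 58 s, if anything falls off the work surface, if the arm or the gripper's body presses on something with over 40 N, if the wrist force passes 120 N, or if a joint passes its speed limit or range.

## Working session

There is one attempt and no reset: what is moved stays moved. The work goes in short steps, Python scripts to look and compute and a tool call to move; the robot and the scene stay as the last step left them, time stands still between calls to the robot, and variables do not carry over. Pictures are saved under pics/ and viewed, about 8 in all and at most 12, crops included, and the job is handed in when it is done.

Besides the shell and the picture viewer there is one more tool, called after "Emit:" by a JSON object that holds its "fn" and its "kwargs", one argument or row to a line. send_rows: Moves the arm, as the interface text tells. Its arguments: {"type":"object","properties":{"series":{"type":"array"},"newtons":{"type":"number"}},"required":["series"]}

```bash
ls; mkdir -p pics
python3 - <<'E'
from workcell import *
import cv2
print(get_state())
for n in ("top","side"):
    im=read_camera(n); cv2.imwrite(f"pics/{n}0.png",im); print(n,camera_info(n))
    for l in ("rest","brace","brace_pin","fixed_pin","carrier","reel","spool","flux","driver"):
        r=silhouettes(n,l)
        print(l,[(round(d["p"],2),d["box"]) for d in r][:3])
print(get_state()["clock"])
E
```

```text
pics
{'clock': 0.0, 'joint_pos': array([-1.44561320e+00,  3.13996641e-01,  4.49718307e-02,  1.30362258e+00,
        3.53071437e-05,  1.43121132e+00]), 'qvel': array([-0.0024162 , -0.00095065, -0.00152727, -0.00106296,  0.00146441,
        0.0001455 ]), 'tau': array([-1.84236796e-04, -4.80626678e+01,  2.98533297e+01,  1.93280890e-02,
       -1.99871665e-04,  1.03409889e-06]), 'tcp_pos': array([ 0.15041258, -0.55443664,  0.23040811]), 'orientation': array([-9.25382001e-04,  9.91249598e-01,  1.31997646e-01,  2.43177578e-05]), 'wrist_force': array([-0.31612003, -0.33024889, -0.5626141 ]), 'ft_torque': array([-0.00495781,  0.0191282 ,  0.04803667]), 'finger_gap': 0.08523204542256209}
top {'K': array([[442.23226785,   0.        , 322.78715776],
       [  0.        , 442.23226785, 198.34703375],
       [  0.        ,   0.        ,   1.        ]]), 'xyz': array([0.40915653, 0.01160807, 1.05893852]), 'attitude': array([-0.07010355,  0.71189312, -0.69644704,  0.05705433])}
rest [(0.76, [214.2, 140.6, 136.5, 89.8])]
brace [(0.58, [258.9, 166.8, 88.3, 19.5]), (0.33, [276.8, 182.3, 24.0, 30.7])]

[... 596 characters left out ...]
08382025])}
rest [(0.9, [268.0, 162.0, 86.8, 95.2]), (0.62, [307.3, 177.7, 35.7, 48.6])]
brace [(0.71, [307.7, 175.5, 35.0, 47.1]), (0.69, [391.0, 209.9, 28.3, 46.1])]
brace_pin [(0.57, [309.2, 174.3, 32.8, 48.5])]
fixed_pin [(0.65, [265.7, 164.7, 94.3, 93.8]), (0.51, [206.2, 210.9, 24.7, 30.1]), (0.15, [229.8, 262.9, 25.7, 29.4])]
carrier [(0.89, [249.2, 321.6, 163.9, 55.5])]
reel [(0.86, [292.6, 216.6, 24.9, 18.1]), (0.71, [249.5, 324.5, 164.3, 54.1]), (0.26, [307.7, 174.7, 32.5, 50.1])]
spool [(0.61, [228.0, 262.5, 28.6, 30.4]), (0.23, [248.7, 321.6, 164.6, 53.3])]
flux [(0.83, [206.7, 211.6, 22.0, 30.6])]
driver [(0.69, [266.0, 164.7, 94.9, 93.5]), (0.48, [203.8, 193.6, 11.7, 20.1])]
1.0
```

Run:
```python
import cv2
a=cv2.imread("pics/top0.png");cv2.imwrite("pics/t0c.png",cv2.resize(a[120:320,150:520],None,fx=2.16,fy=2.16,interpolation=cv2.INTER_CUBIC))
a=cv2.imread("pics/side0.png");cv2.imwrite("pics/s0c.png",cv2.resize(a[140:400,160:460],None,fx=2.3,fy=2.3,interpolation=cv2.INTER_CUBIC))
```

```text
(no output)
```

View pics/t0c.png

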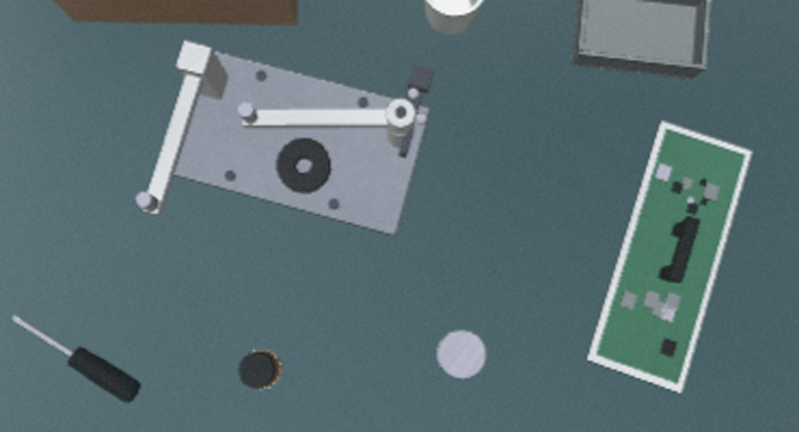

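View pics/s0c.png

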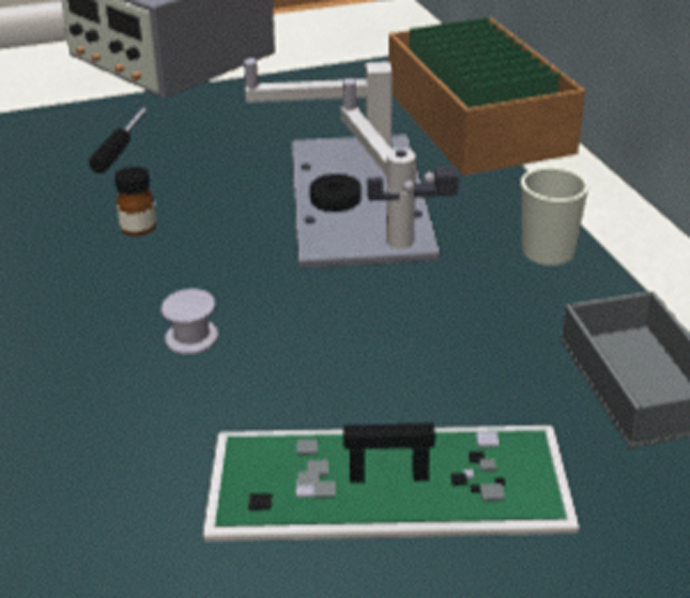

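```bash
cat > h.py <<'E'
import numpy as np, cv2
from scipy.spatial.transform import Rotation as R
from scipy.optimize import least_squares
from workcell import *
def cam(n):
    c=camera_info(n); return c["K"],c["xyz"],R.from_quat(c["attitude"],scalar_first=True).as_matrix()
def proj(n,P):
    K,t,A=cam(n); q=(np.atleast_2d(P)-t)@A; q=q@K.T; return q[:,:2]/q[:,2:]
def back(n,uv,z):
    K,t,A=cam(n); uv=np.atleast_2d(uv); d=np.c_[uv,np.ones(len(uv))]@np.linalg.inv(K).T@A.T
    return t+d*((z-t[2])/d[:,2])[:,None]
def place(p,L):  # p=x,y,yaw
    c,s=np.cos(p[2]),np.sin(p[2]); L=np.atleast_2d(L); return np.c_[p[0]+c*L[:,0]-s*L[:,1],p[1]+s*L[:,0]+c*L[:,1],L[:,2]]
def fit(obs,p0):  # obs: list of (cam, local xyz, uv)
    f=lambda p: np.concatenate([(proj(n,place(p,l))-uv).ravel() for n,l,uv in obs])
    r=least_squares(f,p0,loss="soft_l1"); return r.x,f(r.x).reshape(-1,2)
E
python3 - <<'E'
from h import *
T=lambda x,y:np.array([x/2.16+150-.27,y/2.16+120-.27]); S=lambda x,y:np.array([x/2.3+160-.28,y/2.3+140-.28])
np.set_printoptions(precision=4,suppress=True)
print("fixpin",back("top",T(145,200),.135),"hinge",back("top",T(400,112),.12),"bpin",back("top",T(247,110),.135),"fpost",back("top",T(195,57),.12))
obs=[("top",(-.155,.11,.135),T(145,200)),("top",(0,-.11,.12),T(400,112)),("top",(0,.11,.12),T(195,57)),
("side",(-.155,.11,.135),S(251,62)),("side",(0,-.11,.12),S(401,155)),("side",(0,.11,.12),S(379,67))]
p,r=fit(obs,[.5,.1,-.2]);print("rest",p,r)
b=back("top",T(247,110),.135)[0];h=place(p,(0,-.11,.1))[0];d=b-h;print("brace pin len",np.hypot(*d[:2]),"ang",np.arctan2(d[1],d[0])-p[2]-np.pi/2, "side chk",proj("side",b),S(349,83))
obs=[("top",(sx*.0525,sy*.14,.008),T(*q)) for sx,sy,q in [(1,1,(663,123)),(1,-1,(751,152)),(-1,-1,(682,391)),(-1,1,(590,358))]]
for o in obs: print(back("top",o[2],.008))
E
```

```text
fixpin [[0.5425 0.2546 0.135 ]] hinge [[0.6398 0.006  0.12  ]] bpin [[0.6352 0.1585 0.135 ]] fpost [[0.6936 0.217  0.12  ]]
rest [ 0.6663  0.1109 -0.2469] [[-0.4063 -0.1932]
 [ 0.7721  0.1794]
 [-0.3013  0.1868]
 [-0.2491 -0.1354]
 [ 0.3713 -0.1712]
 [ 0.076   0.253 ]]
brace pin len 0.15432538042989805 ang 0.2742424201250344 side chk [[311.628  175.5347]] [311.4591 175.807 ]
[[ 0.6603 -0.2901  0.008 ]]
[[ 0.629  -0.3867  0.008 ]]
[[ 0.367  -0.3013  0.008 ]]
[[ 0.3993 -0.204   0.008 ]]
```

```bash
cat >> h.py <<'E'
REST=np.array([.6663,.1109,-.2469])
def rel(*targets):  # each x,y,z,yaw world (tool down) -> rows in tool axes cm/deg
    s=get_state(); p=s["tcp_pos"]; A=R.from_quat(s["orientation"],scalar_first=True)
    for x,y,z,w in targets:
        c,n=np.cos(w),np.sin(w); B=R.from_matrix(np.array([[c,n,0],[n,-c,0],[0,0,-1]]))
        print(np.round(np.r_[A.inv().apply(np.array([x,y,z])-p)*100,(A.inv()*B).as_rotvec(degrees=True)],2).tolist())
def armpos(th,r,off): # world xy and yaw of finger pushing arm at angle th
    u=np.array([-np.sin(th),np.cos(th)]);t=np.array([-np.cos(th),-np.sin(th)])
    q=np.array([0,-.11])+r*u-off*t
    return (*place(REST,(*q,0))[0][:2], th+REST[2]+np.pi/2)
E
python3 - <<'E'
from h import *
print(grip_point_offset if 'grip_point_offset' in globals() else [k for k in globals() if not k.startswith('_')])
x,y,w=armpos(.274,.14,.045); print(x,y,w)
rel((x,y,.23,w),(x,y,.088,w))
E
```

```text
0.0187
0.6806060350150173 0.14540372629792472 1.5978963267948965
[69.5, -53.73, 0.12, 0.0, 0.01, -76.38]
[69.5, -53.73, 14.32, 0.0, 0.01, -76.38]
```

Emit:
{"fn": "send_rows", "kwargs": {
  "series": [69.5,-53.7,0,0,0,-76.4,0,69.5,-53.7,0,0,0,-76.4,0,69.5,-53.7,0,0,0,-76.4,0,69.5,-53.7,0,0,0,-76.4,0,69.5,-53.7,0,0,0,-76.4,0,69.5,-53.7,0,0,0,-76.4,0,69.5,-53.7,0,0,0,-76.4,0,69.5,-53.7,0,0,0,-76.4,0,69.5,-53.7,0,0,0,-76.4,0,69.5,-53.7,0,0,0,-76.4,0]
}}

```text
clock: 1.83
tcp_pos: [0.4029, -0.2211, 0.2317]
orientation: [0.001, 0.725, 0.689, 0.0]
wrist_force: [1.1, -0.7, 0.4]
finger_gap: 0.0002
```

Run:
```python
from h import *
x,y,w=armpos(.274,.14,.045)
rel((x,y,.23,w))
```

```text
[37.99, 25.9, 0.16, 0.05, 0.04, -4.42]
```

Emit:
{"fn": "send_rows", "kwargs": {
  "series": [38,26,0,0,0,-4,0,38,26,0,0,0,-4,0,38,26,0,0,0,-4,0,38,26,0,0,0,-4,0,38,26,0,0,0,-4,0,38,26,0,0,0,-4,0,38,26,0,0,0,-4,0,38,26,0,0,0,-4,0,38,26,0,0,0,-4,0,38,26,0,0,0,-4,0]
}}

```text
clock: 2.67
tcp_pos: [0.6571, 0.1093, 0.2313]
orientation: [0.0, 0.702, 0.712, 0.0]
wrist_force: [1.9, 0.3, 1.4]
finger_gap: -0.0001
```

Run:
```python
from h import *
x,y,w=armpos(.274,.14,.045)
rel((x,y,.23,w),(x,y,.088,w))
```

```text
[3.57, 2.4, 0.13, 0.02, 0.01, -0.74]
[3.58, 2.39, 14.33, 0.02, 0.01, -0.74]
```

Emit:
{"fn": "send_rows", "kwargs": {
  "series": [3.2,2.2,0,0,0,-0.7,0,3.2,2.2,0,0,0,-0.7,0,3.2,2.2,0,0,0,-0.7,0,3.2,2.2,3,0,0,-0.7,0,3.2,2.2,6,0,0,-0.7,0,3.2,2.2,9,0,0,-0.7,0,3.2,2.2,12,0,0,-0.7,0,3.2,2.2,14.3,0,0,-0.7,0,3.2,2.2,14.3,0,0,-0.7,0,3.2,2.2,14.3,0,0,-0.7,0]
}}

```text
clock: 3.5
tcp_pos: [0.6761, 0.1383, 0.0876]
orientation: [-0.001, 0.698, 0.716, -0.001]
wrist_force: [-1.1, 0.1, 0.4]
finger_gap: -0.0
```

Run:
```python
from h import *
import numpy as np
print(get_state()["wrist_force"])
T=[]
for th in np.linspace(.274,1.5,20):
    x,y,w=armpos(th,.14,.0225); T.append((x,y,.088,w))
rel(*T)
```

```text
[-1.10943032  0.12903183  0.42701495]
[0.69, -1.79, -0.03, -0.18, 0.03, -0.14]
[0.8, -2.69, -0.03, -0.19, 0.02, -3.84]
[0.86, -3.61, -0.02, -0.19, 0.02, -7.54]
[0.85, -4.52, -0.02, -0.19, 0.01, -11.23]
[0.79, -5.44, -0.02, -0.19, 0.0, -14.93]
[0.67, -6.34, -0.02, -0.19, -0.0, -18.63]
[0.49, -7.24, -0.01, -0.19, -0.01, -22.32]
[0.25, -8.12, -0.01, -0.19, -0.02, -26.02]
[-0.04, -8.99, -0.01, -0.19, -0.02, -29.72]
[-0.39, -9.83, -0.0, -0.19, -0.03, -33.42]
[-0.79, -10.66, -0.0, -0.19, -0.03, -37.11]
[-1.25, -11.45, 0.0, -0.19, -0.04, -40.81]
[-1.76, -12.21, 0.0, -0.19, -0.05, -44.51]
[-2.31, -12.94, 0.01, -0.18, -0.05, -48.2]
[-2.91, -13.63, 0.01, -0.18, -0.06, -51.9]
[-3.55, -14.28, 0.01, -0.18, -0.06, -55.6]
[-4.23, -14.89, 0.01, -0.18, -0.07, -59.29]
[-4.95, -15.45, 0.02, -0.18, -0.08, -62.99]
[-5.71, -15.97, 0.02, -0.18, -0.08, -66.69]
[-6.5, -16.43, 0.02, -0.18, -0.09, -70.39]
```

Emit:
{"fn": "send_rows", "kwargs": {
  "series": [0.7,-0.9,0,0,0,0,0,0.7,-1.8,0,0,0,0,0,0.8,-2.7,0,0,0,-3.8,0,0.9,-3.6,0,0,0,-7.5,0,0.85,-4.5,0,0,0,-11.2,0,0.8,-5.4,0,0,0,-14.9,0,0.7,-6.3,0,0,0,-18.6,0,0.5,-7.2,0,0,0,-22.3,0,0.25,-8.1,0,0,0,-26,0,0,-9,0,0,0,-29.7,0]
}}

```text
clock: 4.33
tcp_pos: [0.5895, 0.137, 0.092]
orientation: [0.002, 0.49, 0.872, 0.002]
wrist_force: [1.0, -0.3, -0.3]
finger_gap: 0.0002
```

Run:
```python
from h import *
im=read_camera("top"); cv2.imwrite("pics/t1.png",cv2.resize(im[120:250,180:380],None,fx=3,fy=3))
print(get_state()["wrist_force"])
T=[]
for th in np.linspace(.85,1.5,11):
    x,y,w=armpos(th,.14,.0225); T.append((x,y,.088,w))
rel(*T)
```

```text
[-1.84876426 -0.14604049 -0.72973349]
[0.11, -0.99, 0.38, 0.17, 0.12, -3.05]
[0.18, -1.91, 0.37, 0.17, 0.12, -6.78]
[0.19, -2.83, 0.37, 0.17, 0.13, -10.5]
[0.13, -3.75, 0.37, 0.16, 0.13, -14.23]
[0.02, -4.67, 0.37, 0.16, 0.14, -17.95]
[-0.15, -5.58, 0.36, 0.15, 0.14, -21.68]
[-0.38, -6.47, 0.36, 0.15, 0.15, -25.4]
[-0.66, -7.34, 0.36, 0.14, 0.15, -29.12]
[-1.01, -8.2, 0.36, 0.14, 0.16, -32.85]
[-1.41, -9.03, 0.35, 0.13, 0.16, -36.57]
[-1.86, -9.83, 0.35, 0.13, 0.17, -40.3]
```

View pics/t1.png

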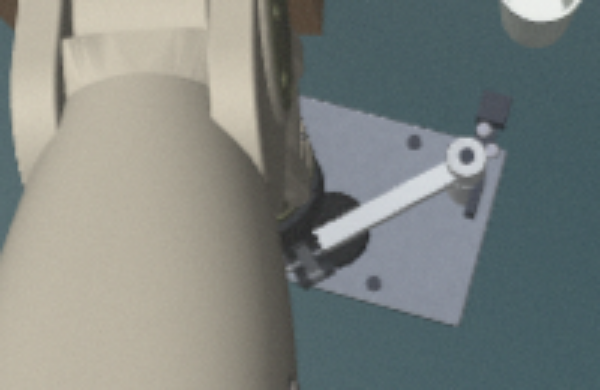

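Emit:
{"fn": "send_rows", "kwargs": {
  "series": [0.1,-1,0.2,0,0,-3,0,0.2,-1.9,0.3,0,0,-6.8,0,0.2,-2.8,0.3,0,0,-10.5,0,0.1,-3.8,0.3,0,0,-14.2,0,0,-4.7,0.3,0,0,-18,0,-0.15,-5.6,0.3,0,0,-21.7,0,-0.4,-6.5,0.3,0,0,-25.4,0,-0.7,-7.3,0.3,0,0,-29.1,0,-1,-8.2,0.3,0,0,-32.9,0,-1.4,-9,0.3,0,0,-36.6,0]
}}

```text
clock: 5.22
tcp_pos: [0.5221, 0.0778, 0.0888]
orientation: [0.005, 0.192, 0.981, 0.0]
wrist_force: [4.9, -0.7, 0.1]
finger_gap: 0.0
```

Run:
```python
from h import *
im=read_camera("top"); cv2.imwrite("pics/t2.png",im)
r=silhouettes("top","brace"); print([(d["p"],d["box"]) for d in r][:2])
print(get_state()["wrist_force"],get_state()["tcp_pos"])
T=[]
for th in (1.4,1.45,1.5):
    x,y,w=armpos(th,.14,.0225); T.append((x,y,.088,w))
x,y,w=armpos(1.4,.14,.06); T.append((x,y,.088,w))
rel(*T)
```

```text
[(0.8, [319.8, 164.3, 22.0, 46.3])]
[ 3.71108233 -1.92945941  0.3088165 ] [0.52180292 0.07692256 0.08881439]
[0.29, 0.39, 0.08, 0.11, 0.5, 1.63]
[0.41, -0.31, 0.08, 0.09, 0.5, -1.23]
[0.49, -1.02, 0.08, 0.08, 0.5, -4.1]
[0.18, 4.13, 0.09, 0.11, 0.5, 1.63]
```

Emit:
{"fn": "send_rows", "kwargs": {
  "series": [0.4,-0.4,0,0,0,-1.2,0,0.5,-1,0,0,0,-4,0,0.5,-1.4,0,0,0,-5.5,0,0.5,-1.4,0,0,0,-5.5,0,0.5,-1.4,0,0,0,-5.5,0,0.4,0,0,0,0,-3,0,0.2,2,0,0,0,0,0,0.2,3,0,0,0,0,0,0.2,3,0,0,0,0,0,0.2,3,0,0,0,0,0]
}}

```text
clock: 6.15
tcp_pos: [0.5323, 0.1078, 0.0902]
orientation: [0.005, 0.193, 0.981, 0.001]
wrist_force: [1.8, 1.3, 10.7]
finger_gap: -0.0001
```

Run:
```python
from h import *
im=read_camera("side"); cv2.imwrite("pics/s2.png",cv2.resize(im[140:400,160:460],None,fx=2.3,fy=2.3))
bp=place(REST,(-.155,-.11,.135)); print("expected pin",(proj("side",bp)-[160,140])*2.3)
print(get_state()["wrist_force"],get_state()["tcp_pos"])
```

```text
expected pin [[247.7412484 148.6303626]]
[ 0.44123216  1.52847075 10.30334403] [0.53217647 0.10755945 0.09016609]
```

View pics/s2.png

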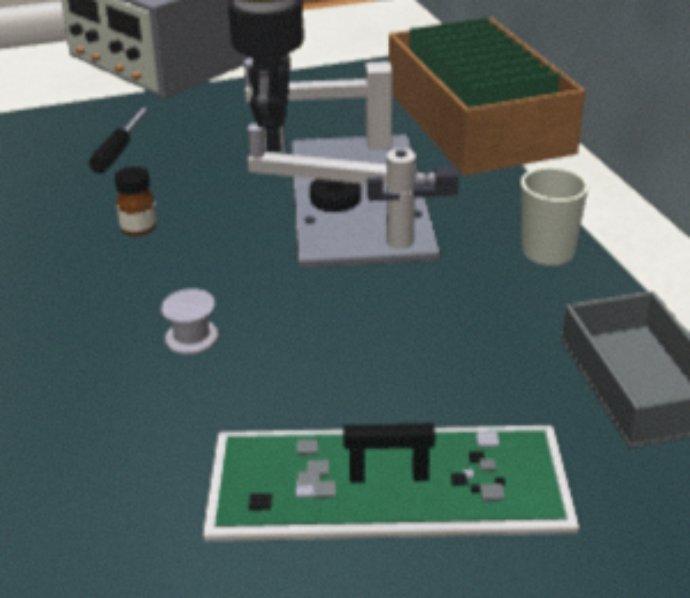

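Run:
```python
from h import *
for th in (1.1,1.2,1.3,1.35,1.4,1.45,1.571):
    q=place(REST,(-.155*np.sin(th),-.11+.155*np.cos(th),.135)); print(th,((proj("side",q)-[160,140])*2.3).round(0),q)
s=get_state();print(s["wrist_force"],s["ft_torque"],s["tau"],place([0,0,0],(0,0,0)))
p=s["tcp_pos"]-np.r_[REST[:2],0];c,n=np.cos(REST[2]),np.sin(REST[2]);print("tcp local",c*p[0]+n*p[1],-n*p[0]+c*p[1])
```

```text
1.1 [[264. 116.]] [[0.52265107 0.10617169 0.135     ]]
1.2 [[258. 123.]] [[0.5130578  0.09400538 0.135     ]]
1.3 [[254. 129.]] [[0.50472706 0.08094213 0.135     ]]
1.35 [[252. 133.]] [[0.50106166 0.07411462 0.135     ]]
1.4 [[250. 136.]] [[0.49774209 0.06711245 0.135     ]]
1.45 [[249. 140.]] [[0.49477662 0.05995312 0.135     ]]
1.571 [[248. 149.]] [[0.4891088  0.04208704 0.135     ]]
[ 0.44123216  1.52847075 10.30334403] [-0.07007308  0.00776612  0.03151849] [-3.14859208e-02 -4.02743590e+01  2.24827445e+01  2.76373699e-01
  3.33701517e-02  1.79975701e-02] [[0. 0. 0.]]
tcp local -0.12923976629125594 -0.036018919882363554
```

Run:
```python
from h import *
im=read_camera("top"); a=cv2.imread("pics/t2.png"); s=read_camera("side")
f=lambda i,k:cv2.resize(i,(400,300),interpolation=cv2.INTER_CUBIC)
cv2.imwrite("pics/c3.png",np.vstack([np.hstack([f(a[130:235,240:380],0),f(im[130:235,240:380],0)]),cv2.resize(s[130:235,210:350],(800,600))[:300] if 0 else np.hstack([f(s[135:225,240:360],0)]*2)]))
```

```text
(no output)
```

View pics/c3.png

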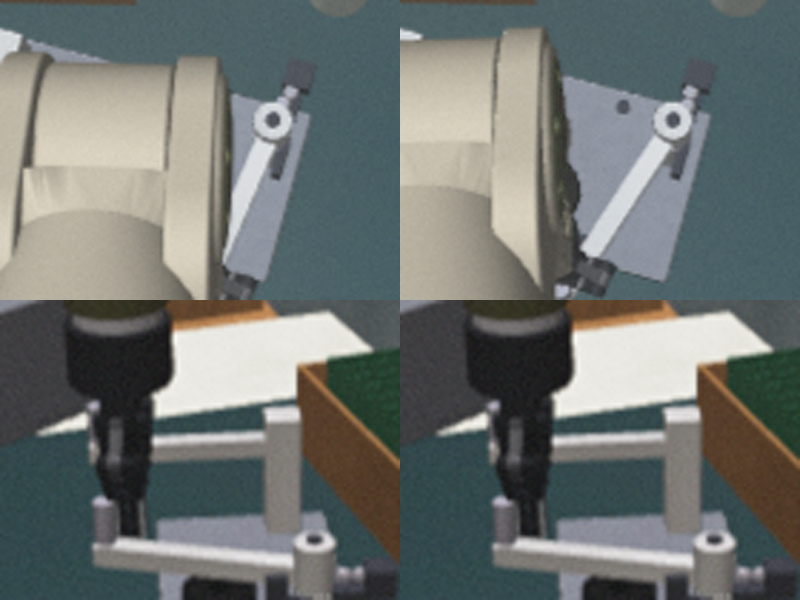

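Emit:
{"fn": "send_rows", "kwargs": {
  "series": [0,0,-1,0,0,0,0,0,0,-2.2,0,0,0,0,0,0,-2.2,0,0,0,0,0,0,-2.2,0,0,0,0]
}}

```text
clock: 6.63
tcp_pos: [0.5294, 0.1072, 0.1095]
orientation: [0.002, 0.193, 0.981, 0.001]
wrist_force: [2.0, 0.4, 0.9]
finger_gap: 0.0004
```

Run:
```python
from h import *
s=read_camera("side"); cv2.imwrite("pics/s4.png",cv2.resize(s[135:225,240:360],(800,600),interpolation=cv2.INTER_CUBIC))
print(get_state()["wrist_force"],get_state()["tcp_pos"])
T=[]
for th in (1.2,1.25,1.3,1.35,1.4,1.45,1.5,1.55,1.6):
    x,y,w=armpos(th,.15,.0225); T.append((x,y,.112,w))
rel(*T)
```

```text
[2.39780639 0.77674279 1.15715677] [0.52908062 0.10713551 0.10873266]
[-0.01, 0.26, -0.33, 0.11, 0.18, 13.14]
[0.25, -0.46, -0.33, 0.1, 0.19, 10.27]
[0.47, -1.18, -0.33, 0.1, 0.19, 7.41]
[0.66, -1.91, -0.33, 0.1, 0.19, 4.54]
[0.82, -2.66, -0.33, 0.09, 0.19, 1.68]
[0.93, -3.41, -0.34, 0.09, 0.2, -1.18]
[1.01, -4.16, -0.34, 0.08, 0.2, -4.05]
[1.05, -4.92, -0.34, 0.08, 0.2, -6.91]
[1.05, -5.68, -0.34, 0.07, 0.2, -9.78]
```

View pics/s4.png

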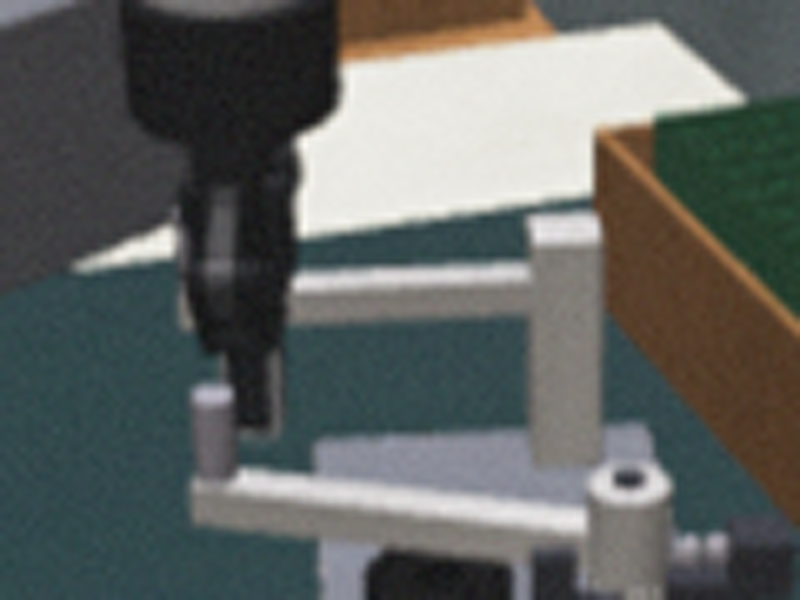

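Emit:
{"fn": "send_rows", "kwargs": {
  "series": [0.2,-0.4,-0.3,0,0,7,0,0.5,-1.2,-0.3,0,0,7,0,0.7,-1.9,-0.3,0,0,4.5,0,0.8,-2.7,-0.3,0,0,1.7,0,0.9,-3.4,-0.3,0,0,-1.2,0,1,-4.2,-0.3,0,0,-4,0,1,-4.9,-0.3,0,0,-7,0,1,-5.6,-0.3,0,0,-9,0,1,-5.8,-0.3,0,0,-9,0,1,-5.8,-0.3,0,0,-9,0]
}}

```text
clock: 7.52
tcp_pos: [0.4976, 0.0657, 0.1099]
orientation: [0.001, 0.111, 0.994, 0.01]
wrist_force: [8.0, 34.3, -5.5]
finger_gap: -0.0001
```

Run:
```python
from h import *
s=read_camera("side"); cv2.imwrite("pics/s5.png",cv2.resize(s[135:225,240:360],(800,600),interpolation=cv2.INTER_CUBIC))
for th in (1.4,1.571):
    q=place(REST,(-.155*np.sin(th),-.11+.155*np.cos(th),.135)); print(th,((proj("side",q)-[240,135])*6.667).round(0))
print(get_state()["wrist_force"],get_state()["tcp_pos"])
T=[]
for th in (1.2,1.25,1.3,1.35,1.4,1.45,1.5,1.55,1.6):
    x,y,w=armpos(th,.15,.0225); T.append((x,y,.112,w))
rel(*T)
```

```text
1.4 [[192. 428.]]
1.571 [[185. 464.]]
[ 8.80288085 33.18639557 -5.27712648] [0.4976055  0.06566121 0.10988642]
[-2.21, 4.99, -0.11, 1.13, -0.27, 22.65]
[-1.83, 4.33, -0.13, 1.13, -0.24, 19.79]
[-1.49, 3.66, -0.14, 1.14, -0.22, 16.92]
[-1.18, 2.97, -0.15, 1.14, -0.19, 14.06]
[-0.91, 2.26, -0.17, 1.14, -0.16, 11.19]
[-0.67, 1.54, -0.18, 1.15, -0.13, 8.33]
[-0.47, 0.81, -0.2, 1.15, -0.1, 5.46]
[-0.3, 0.07, -0.21, 1.15, -0.07, 2.6]
[-0.18, -0.68, -0.23, 1.15, -0.04, -0.27]
```

View pics/s5.png

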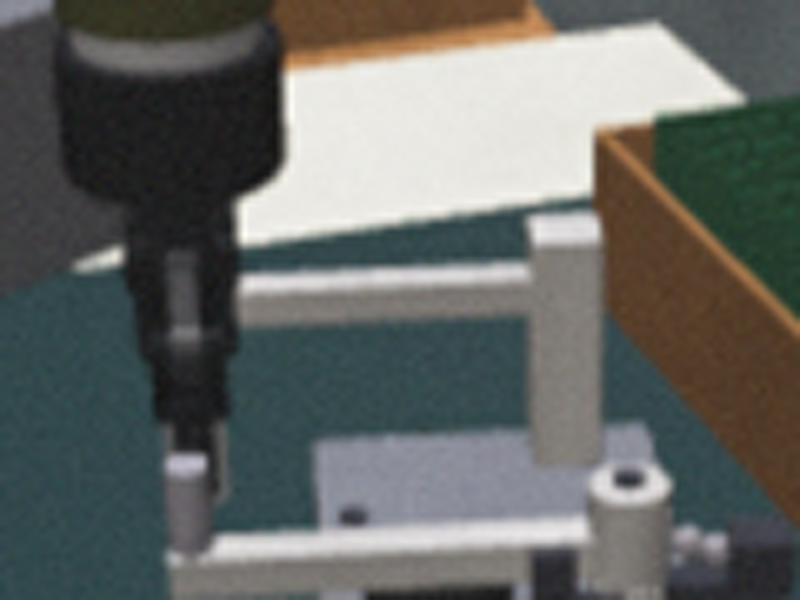

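Emit:
{"fn": "send_rows", "kwargs": {
  "series": [0,0.7,0,0,0,0,0,0,1.5,0,0,0,0,0,0,2.5,0,0,0,0,0,0,2.5,-2,0,0,0,0,0,2.5,-5,0,0,0,0,0,2.5,-8,0,0,0,0,0,2.5,-11,0,0,0,1,0,2.5,-11,0,0,0,1]
}}

```text
clock: 8.23
tcp_pos: [0.5046, 0.0816, 0.2259]
orientation: [0.004, 0.115, 0.993, 0.0]
wrist_force: [0.8, -0.2, 1.7]
finger_gap: 0.0233
```

Run:
```python
from h import *
print(get_state()["wrist_force"])
s=read_camera("side"); cv2.imwrite("pics/s6.png",s)
# carrier pose: silhouette contour fit in side view & top view (top before)
t=read_camera("top"); cv2.imwrite("pics/t6.png",t)
r=silhouettes("top","carrier")
for d in r[:2]:
    c=max(cv2.findContours(d["pixels"].astype(np.uint8),0,2)[0],key=cv2.contourArea)
    P=back("top",cv2.boxPoints(cv2.minAreaRect(c)),.008); print(d["p"],P[:,:2].round(4).tolist(),P.mean(0))
# brightness-based dark handle in top view? back-project side handle ends: bar top edge ends
yaw=-.317
g=np.array([.5139,-.2955,.058]);u=np.array([np.cos(yaw),np.sin(yaw),0])
print("pred handle ends side crop",((proj("side",[g-.035*u,g+.035*u])-[160,140])*2.3).round(1), "top crop",((proj("top",[g-.035*u,g+.035*u])-[150,120])*2.16).round(1))
```

```text
[ 0.82226718 -0.220792    1.68881293]
0.97 [[0.393, -0.1977], [0.6642, -0.2833], [0.6334, -0.3897], [0.3654, -0.3]] [ 0.51399233 -0.29269409  0.008     ]
pred handle ends side crop [[344.  432.7]
 [436.  430.7]] top crop [[676.  280.1]
 [694.8 217. ]]
```

Run:
```python
from h import *
rel((.5139,-.2947,.17,2.825),(.5139,-.2947,.032,2.825))
```

```text
[-9.76, -36.35, 5.0, -0.03, -0.02, 4.96]
[-9.77, -36.35, 18.8, -0.03, -0.02, 4.96]
```

Emit:
{"fn": "send_rows", "kwargs": {
  "series": [-9.8,-36.3,0,0,0,5,1,-9.8,-36.3,0,0,0,5,1,-9.8,-36.3,0,0,0,5,1,-9.8,-36.3,0,0,0,5,1,-9.8,-36.3,0,0,0,5,1,-9.8,-36.3,0,0,0,5,1,-9.8,-36.3,3,0,0,5,1,-9.8,-36.3,5,0,0,5,1,-9.8,-36.3,5,0,0,5,1,-9.8,-36.3,5,0,0,5,1]
}}

```text
clock: 9.22
tcp_pos: [0.5121, -0.2981, 0.165]
orientation: [-0.003, 0.16, 0.987, 0.001]
wrist_force: [-0.3, 0.2, -0.1]
finger_gap: 0.0855
```

Run:
```python
from h import *
read_camera("side");read_camera("side")
rel((.5139,-.2947,.17,2.825),(.5139,-.2947,.032,2.825))
```

```text
[-0.13, 0.1, -0.37, 0.11, -0.37, -0.27]
[-0.22, 0.08, 13.43, 0.11, -0.37, -0.27]
```

Emit:
{"fn": "send_rows", "kwargs": {
  "series": [-0.1,0.1,3,0,0,0,1,-0.1,0.1,6,0,0,0,1,-0.1,0.1,9,0,0,0,1,-0.2,0.1,11,0,0,0,1,-0.2,0.1,12.5,0,0,0,1,-0.2,0.1,13.4,0,0,0,1,-0.2,0.1,13.4,0,0,0,1,-0.2,0.1,13.4,0,0,0,1]
}}

```text
clock: 9.98
tcp_pos: [0.5167, -0.2927, 0.0364]
orientation: [-0.0, 0.158, 0.987, 0.0]
wrist_force: [-0.1, 0.3, 0.2]
finger_gap: 0.0855
```

Run:
```python
from h import *
s=read_camera("side"); cv2.imwrite("pics/s7.png",cv2.resize(s[140:400,160:460],None,fx=2.3,fy=2.3))
rel((.5139,-.2947,.032,2.825))
print(get_state()["wrist_force"])
```

```text
[0.28, -0.23, 0.52, -0.02, 0.05, -0.02]
[ 0.28663965  0.96639027 -0.62773662]
```

View pics/s7.png

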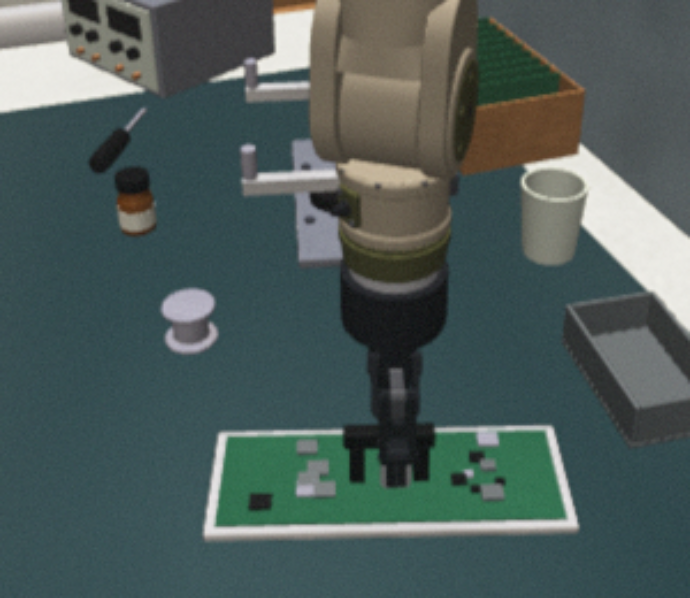

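Emit:
{"fn": "send_rows", "kwargs": {
  "newtons": 70,
  "series": [0.3,-0.2,0.4,0,0,0,1,0.3,-0.2,0.4,0,0,0,1,0.3,-0.2,0.4,0,0,0,0.5,0.3,-0.2,0.4,0,0,0,0,0.3,-0.2,0.4,0,0,0,0,0.3,-0.2,0.4,0,0,0,0,0.3,-0.2,0.4,0,0,0,0,0.3,-0.2,0.4,0,0,0,0,0.3,-0.2,0.4,0,0,0,0,0.3,-0.2,0.4,0,0,0,0]
}}

```text
clock: 10.87
tcp_pos: [0.5135, -0.2945, 0.0326]
orientation: [0.0, 0.158, 0.987, 0.0]
wrist_force: [0.4, 1.9, 3.4]
finger_gap: 0.0127
```

Emit:
{"fn": "send_rows", "kwargs": {
  "series": [0,0,-0.5,0,0,0,0,0,0,-1,0,0,0,0,0,0,-2,0,0,0,0,0,0,-3.5,0,0,0,0,0,0,-5.5,0,0,0,0,0,0,-7.5,0,0,0,0,0,0,-9.5,0,0,0,0,0,0,-11.5,0,0,0,0,0,0,-12.5,0,0,0,0,0,0,-13,0,0,0,0]
}}

```text
clock: 11.7
tcp_pos: [0.514, -0.2955, 0.1646]
orientation: [0.001, 0.158, 0.987, -0.001]
wrist_force: [1.2, -0.0, -4.3]
finger_gap: 0.0128
```

Run:
```python
from h import *
st=get_state();print(st["clock"],st["tcp_pos"],st["orientation"],st["wrist_force"],st["ft_torque"],st["finger_gap"])
```

```text
11.7 [ 0.51401627 -0.29550938  0.16457403] [ 1.41373685e-03  1.58290004e-01  9.87391229e-01 -9.15156606e-04] [ 1.20830359 -0.01837224 -4.25015857] [ 0.00951242 -0.01341427  0.00427666] 0.012825943436956772
```

Run:
```python
from h import *
w=REST[2]+np.pi/2; P=place(REST,(-.08,0,0))[0]; print(P)
rel((.5140,-.2955,.215,2.825),(.55,-.09,.215,2.1),(P[0],P[1],.215,w))
```

```text
[0.58872602 0.13045193 0.        ]
[-0.01, -0.01, -5.04, -0.08, 0.18, -0.08]
[2.99, 20.64, -5.08, -0.01, 0.2, 41.46]
[6.2, 42.79, -5.12, 0.07, 0.2, 85.93]
```

Emit:
{"fn": "send_rows", "kwargs": {
  "series": [0,0,-1.5,0,0,0,0,0,0,-3.5,0,0,0,0,0,0.5,-5,0,0,1,0,0.2,1.5,-5,0,0,3,0,0.5,3.5,-5,0,0,7,0,0.9,6,-5,0,0,12,0,1.2,8.5,-5,0,0,17,0,1.6,11,-5,0,0,22,0,1.9,13.3,-5,0,0,26.5,0,2.2,15,-5,0,0,30,0]
}}

```text
clock: 12.53
tcp_pos: [0.5387, -0.1433, 0.2112]
orientation: [-0.001, 0.41, 0.912, 0.0]
wrist_force: [0.6, 0.6, -4.3]
finger_gap: 0.0128
```

Run:
```python
from h import *
w=REST[2]+np.pi/2; P=place(REST,(-.08,0,0))[0]
st=get_state();print(st["wrist_force"],st["finger_gap"])
rel((P[0],P[1],.215,w))
```

```text
[ 0.58257     0.58238739 -4.30430936] 0.012809810263939264
[17.14, 21.92, -0.36, -0.09, -0.1, 55.78]
```

Emit:
{"fn": "send_rows", "kwargs": {
  "series": [1.4,1.8,0,0,0,4.5,0,3,3.9,0,0,0,10,0,5,6.4,0,0,0,16,0,7,9,0,0,0,22.5,0,9,11.5,0,0,0,29,0,11,14,0,0,0,35.5,0,13,16.5,0,0,0,42,0,14.8,18.9,0,0,0,48,0,15.8,20.2,0,0,0,51.5,0,16.4,21,0,0,0,54,0]
}}

```text
clock: 13.37
tcp_pos: [0.586, 0.1193, 0.2109]
orientation: [-0.001, 0.778, 0.628, -0.001]
wrist_force: [-0.3, -0.9, -4.5]
finger_gap: 0.0128
```

Run:
```python
from h import *
w=REST[2]+np.pi/2; P=place(REST,(-.08,0,0))[0]
st=get_state();print(st["wrist_force"],st["finger_gap"])
read_camera("side");read_camera("side")
rel((P[0],P[1],.215,w))
s=get_state();print(s["tcp_pos"])
```

```text
[-0.32260278 -0.92432143 -4.47536623] 0.012754050268339936
[1.21, 0.02, -0.41, -0.12, 0.03, 2.09]
[0.58596614 0.11863175 0.21091861]
```

Emit:
{"fn": "send_rows", "kwargs": {
  "series": [0.6,0,0,0,0,1,0,1.2,0,0.5,0,0,2,0,1.2,0,1.5,0,0,2,0,1.2,0,2.2,0,0,2,0,1.2,0,2.5,0,0,2,0,1.2,0,2.5,0,0,2,0,1.2,0,2.5,0,0,2,0]
}}

```text
clock: 14.05
tcp_pos: [0.5887, 0.1279, 0.1867]
orientation: [-0.0, 0.789, 0.614, -0.001]
wrist_force: [0.7, 0.5, -4.9]
finger_gap: 0.0128
```

Run:
```python
from h import *
w=REST[2]+np.pi/2; P=place(REST,(-.08,0,0))[0]
s=read_camera("side"); t=read_camera("top")
f=lambda i:cv2.resize(i,None,fx=2.2,fy=2.2,interpolation=cv2.INTER_CUBIC)
A=f(s[130:280,200:380]);B=f(t[110:260,190:370]);cv2.imwrite("pics/c8.png",np.hstack([A,B]))
st=get_state();h=st["tcp_pos"][2]-.0325;print(st["tcp_pos"],h,st["orientation"],st["wrist_force"])
rel((P[0],P[1],.1345,w))
yaw=2*np.arctan2(st["orientation"][2],st["orientation"][1])-np.pi/2
q=(*st["tcp_pos"][:2],yaw)
for n,o in (("side",(200,130)),("top",(190,110))):
    L=[(a*.0525,b*.14,h+.008) for a,b in ((1,1),(1,-1),(-1,-1),(-1,1))]
    print(n,((proj(n,place(q,L))-o)*2.2+[0 if n=="side" else 396,0]).round(0).tolist())
```

```text
[0.58924719 0.12815574 0.18763492] 0.1551349178991222 [2.16590161e-04 7.89208273e-01 6.14125575e-01 1.83903141e-04] [ 0.13366076  0.70625712 -4.31119233]
[0.21, -0.11, 5.31, 0.03, -0.0, -0.08]
side [[251.0, 47.0], [274.0, 149.0], [170.0, 154.0], [169.0, 50.0]]
top [[461.0, 85.0], [743.0, 160.0], [713.0, 267.0], [426.0, 188.0]]
```

View pics/c8.png

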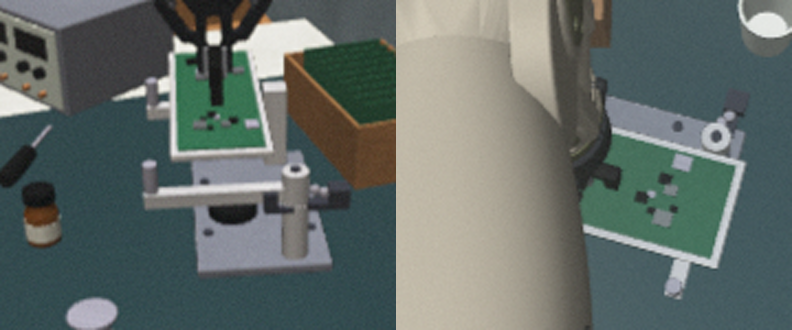

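Emit:
{"fn": "send_rows", "kwargs": {
  "series": [0.2,-0.1,0.4,0,0,0,0,0.2,-0.1,1.2,0,0,0,0,0.2,-0.1,2,0,0,0,0,0.2,-0.1,2.8,0,0,0,0,0.2,-0.1,3.5,0,0,0,0,0.2,-0.1,4,0,0,0,0,0.2,-0.1,4.4,0,0,0,0,0.2,-0.1,4.6,0,0,0,0,0.2,-0.1,4.8,0,0,0,0,0.2,-0.1,4.8,0,0,0,0]
}}

```text
clock: 14.98
tcp_pos: [0.5885, 0.1307, 0.139]
orientation: [-0.0, 0.789, 0.614, -0.0]
wrist_force: [-0.2, 0.0, -3.7]
finger_gap: 0.0127
```

Run:
```python
from h import *
w=REST[2]+np.pi/2; P=place(REST,(-.08,0,0))[0]
st=get_state();print(st["wrist_force"],st["ft_torque"],st["tcp_pos"])
rel((P[0],P[1],.1325,w))
```

```text
[-0.23649895  0.02576841 -3.72447648] [-0.04654365  0.0062024  -0.03313564] [0.5885183  0.1306787  0.13899635]
[-0.02, 0.03, 0.65, -0.01, 0.01, -0.07]
```

Emit:
{"fn": "send_rows", "kwargs": {
  "series": [0,0,0.1,0,0,0,0,0,0,0.2,0,0,0,0,0,0,0.3,0,0,0,0,0,0,0.4,0,0,0,0,0,0,0.5,0,0,0,0,0,0,0.55,0,0,0,0,0,0,0.6,0,0,0,0,0,0,0.6,0,0,0,0]
}}

```text
clock: 15.65
tcp_pos: [0.5885, 0.1307, 0.1331]
orientation: [-0.0, 0.789, 0.614, -0.0]
wrist_force: [-0.1, -0.5, -3.7]
finger_gap: 0.0124
```

Still the full weight; continue down slowly until contact shows.

Emit:
{"fn": "send_rows", "kwargs": {
  "series": [0,0,0.05,0,0,0,0,0,0,0.1,0,0,0,0,0,0,0.15,0,0,0,0,0,0,0.15,0,0,0,0]
}}

```text
clock: 15.98
tcp_pos: [0.5887, 0.1307, 0.1327]
orientation: [0.0, 0.789, 0.614, 0.0]
wrist_force: [-1.9, -0.4, 2.7]
finger_gap: 0.0123
```

Emit:
{"fn": "send_rows", "kwargs": {
  "series": [0,0,0,0,0,0,0.3,0,0,0,0,0,0,0.6,0,0,0,0,0,0,0.6,0,0,0,0,0,0,0.6,0,0,0,0,0,0,0.6,0,0,-0.5,0,0,0,0.6,0,0,-1.5,0,0,0,0.6,0,0,-3,0,0,0,0.6,0,0,-6,0,0,0,0.6,0,0,-9,0,0,0,0.6]
}}

```text
clock: 16.82
tcp_pos: [0.5878, 0.1307, 0.2227]
orientation: [-0.0, 0.789, 0.614, -0.001]
wrist_force: [1.0, -0.0, -0.5]
finger_gap: 0.0513
```

Emit:
{"fn": "send_rows", "kwargs": {
  "series": [0,0,-3,0,0,0,0.6,0,0,-6,0,0,0,0.6,4,0,-8,0,0,0,0.6,8,0,-8,0,0,0,0.6,-4,-4,-8,0,0,0,0.6,-8,-8,-8,0,0,0,0.6,-12,-12,-8,0,0,0,0.6,-16,-14,-8,0,0,0,0.6,-20,-14,-8,0,0,0,0.6,-24,-14,-8,0,0,0,0.6]
}}

```text
clock: 17.65
tcp_pos: [0.445, 0.0179, 0.3029]
orientation: [0.0, 0.788, 0.615, 0.0]
wrist_force: [0.6, -1.7, 1.0]
finger_gap: 0.0512
```

Run:
```python
from h import *
s=read_camera("side"); t=read_camera("top")
f=lambda i:cv2.resize(i,None,fx=2.2,fy=2.2,interpolation=cv2.INTER_CUBIC)
cv2.imwrite("pics/c9.png",np.hstack([f(s[130:280,200:380]),f(t[110:260,190:370])]))
st=get_state();print(st["clock"],st["tcp_pos"],st["wrist_force"])
for n,o in (("side",(200,130)),("top",(190,110))):
    L=[(-.08+a*.0525,b*.14,.108) for a,b in ((1,1),(1,-1),(-1,-1),(-1,1))]+[(-.155,-.11,.135)]
    print(n,((proj(n,place(REST,L))-o)*2.2+[0 if n=="side" else 396,0]).round(0).tolist())
```

```text
17.75 [0.44411997 0.01478738 0.30339925] [-0.31121593  0.32269131 -0.44271402]
side [[251.0, 86.0], [273.0, 195.0], [172.0, 200.0], [170.0, 90.0], [149.0, 164.0]]
top [[472.0, 101.0], [738.0, 172.0], [711.0, 274.0], [439.0, 199.0], [674.0, 285.0]]
```

View pics/c9.png

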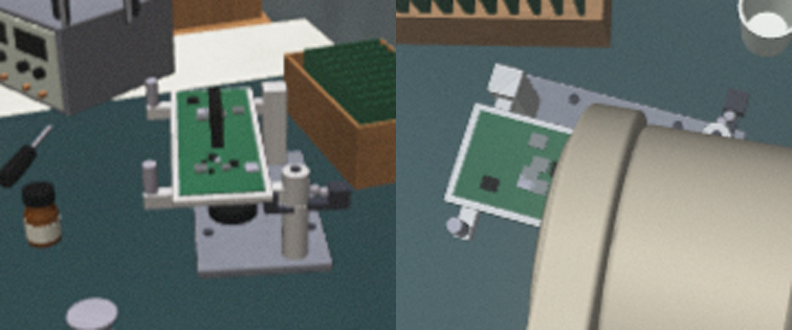

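```bash
python3 -c "
from workcell import *
print(get_state()['qvel'].round(3)); print(hand_in())"
```

```text
[ 0.066  0.051  0.057 -0.027  0.043  0.068]
the job is handed in; nothing more can be done
None
```

I swung the hinged arm out into its detent and let go. Then I picked the carrier up by its handle, laid it across both arms and handed the job in at about 17.8 s of the 58 s. `hand_in` gives no verdict.

- **Arm:** The first push did not work. The gripper knuckle probably caught on the pin, because the arm was back at about 1.25 rad after I pulled away. I pushed again higher on the pin, pressing with about 34 N against the stop. The later side pictures show the pin within about a millimetre or two of where it should be when fully out.
- **Carrier:** I lowered it slowly until it touched the rest, at only about 6 N. I let go and withdrew before taking the last pictures. It lies flat between posts and pins, and its corners match the centred position to about 5 mm in the top view (22 mm allowed) and a few mm in the side view.
- **Other checks:** The wrist force was near zero after I withdrew. The bystanders I could see had not moved visibly. I did not measure them again, and some were outside the last crops or hidden by the arm.
- **At hand-in:** The robot was still settling slightly, with joint speeds up to 0.07 rad/s, but it was well clear of everything.

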